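# Close the gap between two sign cards and hold the spring clip open over their joint

### The job

Slide the loose sign card along its groove until it butts flush against the fixed card. Then squeeze the red spring clip by its tails to take it off the rim of the wooden box, and bring it, squeezed wide open, down over the top edge of the two cards, centred on their joint, so that its gaping jaws are well down on both sides and the clip touches neither card. Finish holding it there like that, without letting go, so that a colleague can slip a price tag in; leave the bottle, cup and dish alone.

Things in the scene. Friction and masses are not known exactly. Their poses are not given: they have to be found in the camera images.
- stand: fixed wooden display stand, base plate 76 (x) x 300 (y) x 12 mm, origin centre of its underside, on the table. A groove runs along its y between two rails 49 mm apart, tops 22 mm above the table. On its +y end a white sign card is fixed, same shape as body sign mirrored (end post at its +y end). The loose card slides along +y to meet it
- seam (a point): on the stand: middle of the top edge of the fixed card's panel, at its free (-y) end, where the loose card must butt; 97 mm above the table. Axes as the stand's: x across the panel thickness, y along the groove, z up
- sign: loose sign card, about 0.3 kg, upright in the groove (1.5 mm play each side), 35 to 75 mm short of the fixed card. Foot 46 (x) x 100 (y) x 20 mm high; on it a white panel 6 mm thick (x), 100 mm long (y), top 85 mm above the underside, with a 24 (x) x 14 (y) mm wooden post as tall at its outer (-y) end. Origin centre of the foot's underside
- sign_edge (a point): on the loose card: middle of the panel's top edge at its +y end; meets point seam when flush
- sign_end (a point): on the loose card: outer (-y) face of the end post (24 mm wide), 60 mm above the card's underside, 72 mm above the table: a place to push towards +y
- crate: fixed open wooden box, 130 (x) x 180 (y) x 75 mm high, walls 8 mm, origin centre of its underside. Small stock fills part of it, well below the rim. The clip sits on its -x wall.
- clip: red spring clip, 60 g, 24 mm wide (y); origin at its pivot pin (10 mm thick, along y). It bites the box's -x wall upright, pin on the rim, pivot 80 mm above the table. Two splayed tails rise 43 mm above the pivot (46 mm over their outsides at the top, 22 near the pivot, along x); two jaws reach 40 mm below it. Squeezing the tails along x, 4 to 8 N, spreads the jaws
- clip_a (a joint): turn of the clip's +x half: 0 as it bites the 8 mm box wall, -0.07 rad shut, grows as the tails are squeezed, 0.30 rad at its built-in stop, where the tails stand parallel, 22 mm over their outsides, and the jaws gape 31 mm at the tips, 37 mm below the pivot; squeezing hard on the stop does no harm
- clip_b (a joint): turn of the clip's -x half, same values
- clip_a_tip (a point): inner lower corner of the clip's +x jaw, middle of its width
- clip_b_tip (a point): inner lower corner of the clip's -x jaw, middle of its width
- bottle: bystander: amber sauce bottle, 56 mm diameter, 150 mm high, origin centre of its underside
- cup: bystander: white tasting cup, 68 mm diameter, 60 mm high, origin centre of its underside
- dish: bystander: small white dish, 110 mm diameter, 22 mm high, origin centre of its underside
Things that resemble listed ones, but are neither listed nor needed, are in the scene too. Leave any green look-alike of the sign alone.

How it is judged:
On the way, in this order (a step that is already met when the one before it is completed fails the run):
1. the loose card is butted flush against the fixed card, gap under 3 mm, the clip not yet taken (y of sign_edge in the frame of seam above -0.003 m and distance of clip from where it was at the start of the episode below 0.02 m), for 0.2 s.
2. the clip is squeezed open in the fingers and lifted clear of the box (pivot over 130 mm above the table) (value of joint each of clip_a, clip_b above 0.18 rad and height (world z) of clip above 0.13 m and contact force between the fingers and clip above 2 N), for 0.1 s.
At the end, for the whole second after the job is handed in: Cards flush (gap under 3 mm), upright; clip held in the fingers, both halves beyond 0.18 rad, one jaw each side of the panel (tips over 6 mm from its mid plane, 10 mm or more below the top edge, within 8 mm of the joint), touching neither card (under 0.2 N), all still (y of sign_edge in the frame of seam above -0.003 m and value of joint each of clip_a, clip_b above 0.18 rad and z of each of clip_a_tip, clip_b_tip in the frame of seam below -0.01 m and y of clip_a_tip in the frame of seam between -0.008 and 0.008 m and y of clip_b_tip in the frame of seam between -0.008 and 0.008 m and ((x of clip_a_tip in the frame of seam above 0.006 m and x of clip_b_tip in the frame of seam below -0.006 m) or (x of clip_b_tip in the frame of seam above 0.006 m and x of clip_a_tip in the frame of seam below -0.006 m)) and contact force between the fingers and clip above 2 N and contact force between clip and sign below 0.2 N and contact force between clip and stand below 0.2 N and linear speed of clip below 0.03 m/s and linear speed of sign below 0.02 m/s and angle between sign's own z axis and vertical below 0.06 rad); the arm keeps its last pose, push and grip.
It fails at once if the bottle is knocked (moved over 30 mm or tipped) (distance of bottle from where it was at the start of the episode above 0.03 m or angle between bottle's own z axis and vertical above 0.4 rad).
It fails at once if the cup is knocked (moved over 30 mm or tipped) (distance of cup from where it was at the start of the episode above 0.03 m or angle between cup's own z axis and vertical above 0.4 rad).
It fails at once if the dish is knocked (moved over 30 mm or tipped) (distance of dish from where it was at the start of the episode above 0.03 m or angle between dish's own z axis and vertical above 0.4 rad).
It also fails if it takes over 51 s, if anything falls off the work surface, if the arm or the gripper's body presses on something with over 40 N, if the wrist force passes 120 N, or if a joint passes its speed limit or range.

### The arm

A 6-joint arm with a two-finger parallel gripper is mounted at the origin on the work surface. World frame = base frame: x ahead of the robot, y to its left, z up, the work surface at z = 0. Lengths are in m, angles in rad, forces in N, time in s.
With the tool pointing down it reaches from about 0.225 to 0.875 m from the base axis. Payload 3.4 kg.
Tool frame: the origin (TCP) lies between the finger pads; the fingertips stand 22 mm ahead of it and the grasp point (between the pads) lies 3 mm ahead of it (manip.finger_overhang is the distance from the TCP to the fingertips, in m); z points along the fingers, y is the line along which they close (so a half turn about z gives the same grasp; the last joint's range is limited). The gripper opens to 85 mm and grips with 20 to 120 N. Pads are 22 mm wide; open, the fingers measure 114 mm over their backs; the gripper's body (76 mm by 85 mm) begins 54 mm behind the grasp point. The pads swing forward as they close: fully open they stand 13 mm farther back than shut.
Start: joints at [-1.442, 0.276, 1.505, -0, 1.361, -0.121], TCP at [0.142, -0.557, 0.253] pointing down, gripper open.
Joint ranges: [-2.89, 2.89], [-0.75, 2.08], [0.22, 2.7], [-1.18, 4.32], [0.11, 2.71], [-2.7, 2.7]. Speed limits (rad/s): [2.57, 2.57, 3.14, 3.14, 3.14, 3.14].

### API

Orientations are given as a unit quaternion [w, x, y, z].
In Python, from rig import get_state, eyes, order, manip gives the robot as it stands.
- The arm moves only by the tool drive_tool, never from a script. Its argument "rows" is a list of rows, each a list of 4 numbers: the shift along the tool's x, y, z in units of 25 mm (1.0 is 25 mm), then the turn about the tool's z in units of 6 degrees (1.0 is 6 degrees). A call has exactly 8 rows; each row is the pose to reach, as a shift and turn from the pose commanded when the call began, along the tool's axes at that moment; what a row does not reach only later rows make up. A row lasts 1/12 s, in which the tool goes at most 41.7 mm and 7.16 degrees, less where a joint would pass 70% of its speed; a pose out of reach is approached as far as the arm can. A call with a gripper value outside its range is refused whole. "grip" is the finger opening in mm, from 0 to 85.4, set as the call begins (left out, the last holds). The fingers move at their own pace and stop on an object; "newtons" is the grip in N (left out, the last holds). Time passes only in rows, so rows that repeat a pose let the fingers close, or fill a call up. It gives the time, the measured TCP pose, the force, the opening and the grip force at its end, in the units of the state.
- get_state(): the state, without advancing time (a new reading comes with each control period).
- eyes.get_image(name): name is "scene" or "top"; returns (picture, depth): 420x560x3 uint8, red, green, blue; 420x560 float32, m along the optical axis (not along the pixel's ray), 0 where there is no reading.
- eyes.camera_info(name): a dict with "fx", "fy", "cx", "cy" (pixels), "R" (3x3) and "t" (3): a world point X has camera coordinates R X + t. Camera axes: x right, y down, z forward; pixel columns grow to the right and rows downward; lengths in m; the calibration is good to about 2 mm. A picture is of the moment at which its call begins. camera_info takes no time and is no camera call.
- order.sign_off(): hands the job in; it is judged then, once.
The state is a dict: "clock": time; "qpos": joint angles; "qd": joint speeds; "effort": joint torques, N m; "position": TCP position; "ee_rot": TCP orientation; "contact_force": force on the tool from outside, world axes, zero at the start; "moment": the same for the moment, N m; "width": finger opening in m; "gripper_force": force on a finger pad.
Only numpy, scipy, OpenCV 4.12 (cv2) and the standard library are available. Lean on these libraries where they do the work, as an engineer would, in place of code of your own. Each camera call takes 0.05 s, during which the arm holds its last target. There are 200 camera calls.

## Working session

There is one attempt and no reset: what is moved stays moved. The work goes in short steps, Python scripts to look and compute and a tool call to move; the robot and the scene stay as the last step left them, time stands still between calls to the robot, and variables do not carry over. Pictures are saved under pics/ and viewed, at most 10 in all, crops included, and the job is handed in when it is done.

Besides the shell and the picture viewer there is one more tool, called after "Request:" as name([rows], argument=value, ...), one row to a line, values as JSON. drive_tool: Moves the arm, as the interface text tells. Its arguments: {"type":"object","properties":{"rows":{"type":"array","items":{"type":"array","items":{"type":"number"}}},"grip":{"type":"number"},"newtons":{"type":"number"}},"required":["rows"]}

```bash
ls; mkdir -p pics; cat > h.py <<'E'
import numpy as np, cv2
from rig import get_state, eyes, order, manip
def grab(n):
    p,d=eyes.get_image(n); return p,d,eyes.camera_info(n)
def pt(c,u,v,z):  # ray onto plane height z
    R=np.array(c["R"]);t=np.array(c["t"]);o=-R.T@t
    r=R.T@np.array([(u-c["cx"])/c["fx"],(v-c["cy"])/c["fy"],1]); return o+r*(z-o[2])/r[2]
def cloud(c,d):
    R=np.array(c["R"]);t=np.array(c["t"]);v,u=np.mgrid[:d.shape[0],:d.shape[1]]
    P=np.stack([(u-c["cx"])/c["fx"]*d,(v-c["cy"])/c["fy"]*d,d],-1); return (P-t)@R
E
python3 - <<'E'
from h import *
for n in("scene","top"):
    p,d,c=grab(n); cv2.imwrite(f"pics/{n}0.png",p[:,:,::-1]); np.savez(f"{n}0.npz",p=p,d=d); print(n,c)
print(get_state())
E
```

```text
pics
scene {'fx': 382.2574854528454, 'fy': 382.2574854528454, 'cx': 283.7910266787311, 'cy': 219.5861726355285, 'R': array([[ 0.62603921,  0.77973519,  0.00937764],
       [ 0.51331232, -0.40301931, -0.75768456],
       [-0.58701395,  0.47915391, -0.65255357]]), 't': array([-0.29714559, -0.22236247,  1.35182871])}
top {'fx': 489.49250233603374, 'fy': 489.49250233603374, 'cx': 284.6433110105736, 'cy': 215.04685016466888, 'R': array([[-0.02008966, -0.99957755,  0.02100291],
       [-0.98220161,  0.0158078 , -0.18716334],
       [ 0.18675226, -0.02438914, -0.98210425]]), 't': array([-0.03693075,  0.54466441,  1.07917957])}
{'clock': 0.1, 'qpos': array([-1.44202699e+00,  2.76563636e-01,  1.50605412e+00,  7.40898880e-06,
        1.36072208e+00, -1.20967336e-01]), 'qd': array([ 0.00197106, -0.00023187, -0.00332014,  0.00030056,  0.00153188,
        0.00072462]), 'effort': array([ 6.90480174e-04, -4.17700195e+01, -2.46404368e+01, -1.59131441e-04,
        5.88630937e-03,  5.71239269e-06]), 'position': array([ 0.14206633, -0.55669761,  0.25248905]), 'ee_rot': array([-8.73597439e-04,  9.92213792e-01,  1.24543277e-01,  2.14484113e-07]), 'contact_force': array([-0.9500012 , -0.86913688,  0.56257798]), 'moment': array([ 0.02475652, -0.01395217,  0.00955308]), 'gripper_force': 0.0, 'width': 0.0855636107955607}
```

View pics/scene0.png

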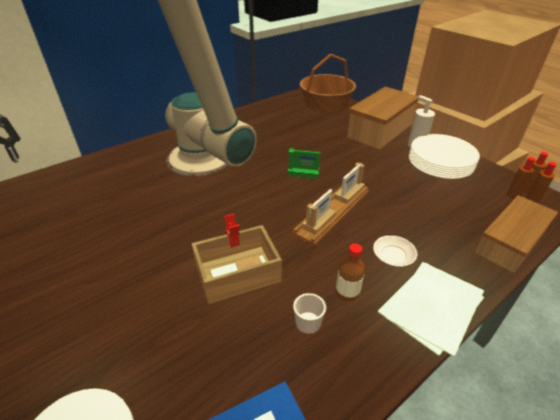

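View pics/top0.png

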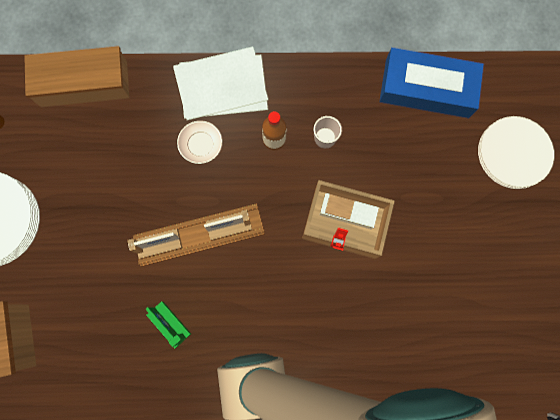

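The scene shows the wooden stand with two cards at (335,205), the box with the red clip at (233,230), and a green look-alike at (305,162). In the top view the stand runs (130,245)–(263,220), the clip is at (339,239) and the green piece at (167,324).

Two things could be the loose card: the left card (157,240) and the right card (227,224). I expect the right one, because it stands short of its stand end while the left is flush with its end. I'll confirm in an enlarged crop.

```bash
python3 - <<'E'
from h import *
a=np.load("top0.npz")["p"];b=np.load("scene0.npz")["p"]
r=lambda x,w,h:cv2.resize(x[:,:,::-1],(w,h),interpolation=cv2.INTER_CUBIC)
A=r(a[195:275,120:280],800,400)   # 5x
B=np.hstack([r(a[222:262,320:360],200,200),r(b[160:240,290:375],212,200),r(b[205:255,205:270],260,200),np.zeros((200,128,3),np.uint8)])
cv2.imwrite("pics/crop1.png",np.vstack([A,B]))
E
```

```text
(no output)
```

View pics/crop1.png

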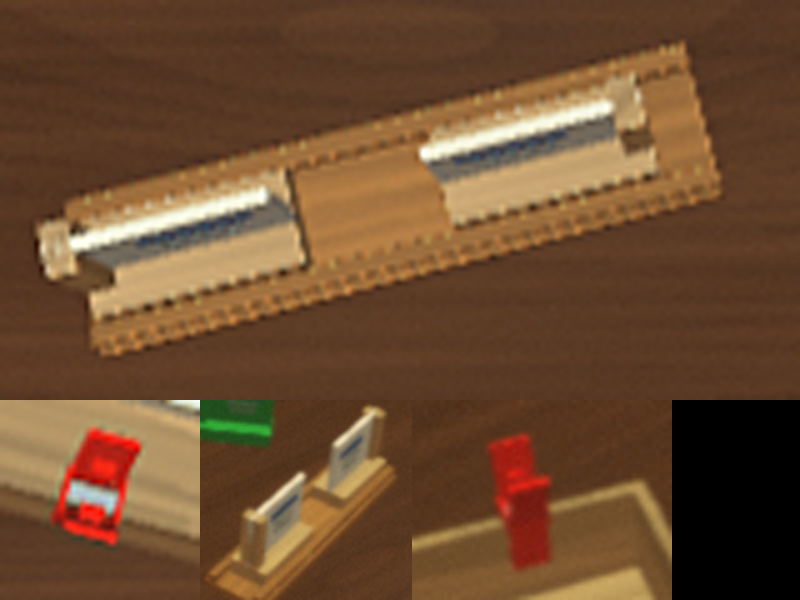

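The crop confirms it: the right card, full-res top (240,220), is loose and short of its stand end. The left card sits on the stand end. Clip is on the near (-x) wall at (339,239). Next I measure.

```bash
cat > m.py <<'E'
from h import *
def run(data):
    for n in("top","scene"):
        p,d=data[n]; c=eyes.camera_info(n); X=cloud(c,d); h=cv2.cvtColor(p,cv2.COLOR_RGB2HSV); ok=d>0
        S=ok&(X[...,0]>.2)&(X[...,0]<.65)&(X[...,1]>-.1)&(X[...,1]<.35)
        m=S&(X[...,2]>.088)&(X[...,2]<.11)&(h[...,1]<60)&(h[...,2]>130)&(X[...,0]>.3)
        k,l=cv2.connectedComponents(m.astype(np.uint8))
        for i in range(1,k):
            P=X[l==i]
            if len(P)<12: continue
            q=P[:,:2]; cen=q.mean(0); v=np.linalg.svd(q-cen)[2][0]; v*=np.sign(v[1]); s=(q-cen)@v
            print(n,"panel",len(P),P.mean(0).round(4),"yaw",np.degrees(np.arctan2(-v[0],v[1])).round(2),"ends",(cen+v*s.min()).round(4),(cen+v*s.max()).round(4),"zmax",np.percentile(P[:,2],95).round(4))
        m=ok&((h[...,0]<8)|(h[...,0]>172))&(h[...,1]>150)&(h[...,2]>80)&(X[...,1]<.1)&(X[...,0]<.45)&(X[...,1]>-.4)&(X[...,2]>.05)
        P=X[m]; print(n,"red",len(P),P.mean(0).round(4),P.min(0).round(4),P.max(0).round(4))
        np.save(n+"_red.npy",P)
        for a,b in((.05,.09),(.09,.105),(.105,.117),(.117,.14)):
            Q=P[(P[:,2]>a)&(P[:,2]<b)]
            if len(Q)>4: print("  z",a,b,len(Q),cv2.minAreaRect(Q[:,:2].astype(np.float32)*1000))
E
python3 - <<'E'
from m import *
run({n:(np.load(n+"0.npz")["p"],np.load(n+"0.npz")["d"]) for n in("top","scene")})
# crate rim
for n in("top","scene"):
    z=np.load(n+"0.npz");c=eyes.camera_info(n);X=cloud(c,z["d"]);h=cv2.cvtColor(z["p"],cv2.COLOR_RGB2HSV)
    m=(z["d"]>0)&(abs(X[...,2]-.075)<.005)&(X[...,0]>.25)&(X[...,0]<.6)&(X[...,1]<.02)&(X[...,1]>-.3)&(h[...,0]>9)&(h[...,0]<30)
    r=cv2.minAreaRect(X[m][:,:2].astype(np.float32)*1000);print(n,"rim",m.sum(),r)
    m=(z["d"]>0)&(abs(X[...,2]-.022)<.004)&(X[...,0]>.25)&(X[...,0]<.6)&(X[...,1]<.4)&(X[...,1]>.02)&(h[...,0]>5)&(h[...,0]<25)
    print(n,"rails",m.sum(),cv2.minAreaRect(X[m][:,:2].astype(np.float32)*1000))
E
```

```text
top panel 113 [0.5242 0.0908 0.0972] yaw 13.82 ends [0.5345 0.0486] [0.5139 0.1325] zmax 0.1001
top panel 121 [0.487  0.2418 0.0973] yaw 13.66 ends [0.4972 0.1998] [0.4766 0.2844] zmax 0.1m.py:14: RuntimeWarning: Mean of empty slice.
  P=X[m]; print(n,"red",len(P),P.mean(0).round(4),P.min(0).round(4),P.max(0).round(4))
  ret = um.true_divide(
Traceback (most recent call last):
  File "m.py", line 14, in run
    P=X[m]; print(n,"red",len(P),P.mean(0).round(4),P.min(0).round(4),P.max(0).round(4))
                                                    ~~~~~^^^
ValueError: zero-size array to reduction operation minimum which has no identity
```

```bash
sed -i 's/(X\[...,0\]<.45)&(X\[...,1\]>-.4)/(X[...,0]<.6)\&(X[...,1]>-.4)\&(X[...,1]<.0)/; s/(X\[...,0\]<.65)/(X[...,0]<.75)/' m.py
python3 - <<'E'
from m import *
run({n:(np.load(n+"0.npz")["p"],np.load(n+"0.npz")["d"]) for n in("top","scene")})
for n in("top","scene"):
    z=np.load(n+"0.npz");c=eyes.camera_info(n);X=cloud(c,z["d"]);h=cv2.cvtColor(z["p"],cv2.COLOR_RGB2HSV)
    B=(z["d"]>0)&(X[...,0]>.35)&(X[...,0]<.7)&(h[...,0]>5)&(h[...,0]<30)
    m=B&(abs(X[...,2]-.075)<.005)&(X[...,1]<.02)&(X[...,1]>-.3)
    print(n,"rim",m.sum(),cv2.minAreaRect(X[m][:,:2].astype(np.float32)*1000))
    m=B&(abs(X[...,2]-.022)<.004)&(X[...,1]<.4)&(X[...,1]>.02)
    print(n,"rails",m.sum(),cv2.minAreaRect(X[m][:,:2].astype(np.float32)*1000))
    for nm,(x,y) in dict(crateclip=(.46,-.13)).items(): pass
    m=(z["d"]>0)&(X[...,2]>.03)&(X[...,2]<.16)&(X[...,0]>.35)&(X[...,0]<.8)&(abs(X[...,1])<.4)
    k,l,st,ce=cv2.connectedComponentsWithStats(m.astype(np.uint8))
    for i in range(1,k):
        if st[i,4]>40: P=X[l==i]; print("  obj",ce[i].round(),P.min(0).round(3),P.max(0).round(3))
E
```

```text
top panel 113 [0.5242 0.0908 0.0972] yaw 13.82 ends [0.5345 0.0486] [0.5139 0.1325] zmax 0.1001
top panel 121 [0.487  0.2418 0.0973] yaw 13.66 ends [0.4972 0.1998] [0.4766 0.2844] zmax 0.1
top red 197 [ 0.4801 -0.1637  0.1015] [ 0.4529 -0.1797  0.0635] [ 0.501  -0.1472  0.1222]
  z 0.05 0.09 49 ((477.26995849609375, -163.42100524902344), (27.910608291625977, 22.71563720703125), 77.15941619873047)
  z 0.09 0.105 67 ((477.82666015625, -162.76683044433594), (23.644794464111328, 30.95864486694336), 72.22572326660156)
  z 0.105 0.117 46 ((476.923583984375, -163.09024047851562), (22.628433227539062, 45.37726974487305), 73.13292694091797)
  z 0.117 0.14 35 ((476.7867736816406, -163.630126953125), (22.33069610595703, 45.271507263183594), 74.12800598144531)
scene red 313 [ 0.4813 -0.1687  0.093 ] [ 0.4563 -0.1847  0.0503] [ 0.5041 -0.1511  0.1203]
  z 0.05 0.09 124 ((481.35687255859375, -173.15626525878906), (34.629791259765625, 21.292858123779297), 17.253787994384766)
  z 0.09 0.105 87 ((480.1318359375, -167.28407287597656), (24.06658172607422, 37.01555252075195), 74.42149353027344)
  z 0.10
[... 671 characters left out ...]
 0.515 -0.267  0.03 ] [ 0.596 -0.13   0.053]
  obj [228. 225.] [0.491 0.032 0.03 ] [0.554 0.137 0.102]
  obj [155. 244.] [0.452 0.195 0.03 ] [0.519 0.298 0.102]
scene rim 830 ((532.7581787109375, -194.68896484375), (180.41871643066406, 136.8727569580078), 73.39134979248047)
scene rails 492 ((551.3322143554688, 137.4296417236328), (241.58724975585938, 273.4378967285156), 58.955013275146484)
  obj [351. 182.] [0.465 0.191 0.03 ] [0.521 0.296 0.1  ]
  obj [319. 211.] [0.514 0.028 0.03 ] [0.562 0.135 0.099]
  obj [236. 258.] [ 0.446 -0.3    0.03 ] [ 0.622 -0.091  0.12 ]
  obj [351. 271.] [ 0.722 -0.058  0.03 ] [ 0.775 -0.008  0.152]
  obj [309. 309.] [ 0.717 -0.189  0.03 ] [ 0.784 -0.121  0.063]
```

```bash
cat > g.py <<'E'
import sys; from h import *
from scipy.spatial.transform import Rotation as Ro
def units(x,y,z,yaw):  # yaw = world heading (deg) of tool y
    s=get_state(); q=s["ee_rot"]; R=Ro.from_quat(q,scalar_first=True).as_matrix()
    h=np.degrees(np.arctan2(R[1,1],R[0,1])); dy=(yaw-h+90)%180-90
    e=R.T@(np.array([x,y,z])-s["position"])/.025
    print("t",round(s["clock"],2),"pos",s["position"].round(4),"head",h.round(2),"tilt",np.degrees(np.arccos(-R[2,2])).round(2),"F",s["contact_force"].round(1),"w",round(s["width"],4),"-> units",e.round(2),"turn",round(-dy/6,2))
if __name__=="__main__": units(*map(float,sys.argv[1:]))
E
python3 g.py .548 -.002 .2 13.75
```

```text
t 0.1 pos [ 0.1421 -0.5567  0.2525] head -75.69 tilt 0.1 F [-1.  -0.9  0.6] w 0.0856 -> units [ 21.22 -17.48   2.13] turn -14.91
```

Request:
drive_tool([
  [0.6,-0.5,0,-0.6],
  [1.5,-1.2,0,-1.2],
  [2.5,-2.0,0,-2],
  [3.5,-2.9,0,-2.8],
  [4.5,-3.7,0,-3.6],
  [5.5,-4.5,0,-4.4],
  [6.5,-5.4,0,-5.2],
  [7.2,-5.9,0,-5.8],
], grip=0, newtons=30)

```text
clock: 0.77
position: [0.2808, -0.3665, 0.2529]
ee_rot: [-0.001, 0.909, 0.418, 0.0]
contact_force: [-0.6, -0.5, -0.2]
width: -0.0001
gripper_force: 0.0
```

```bash
python3 g.py .548 -.002 .2 13.75
```

```text
t 0.77 pos [ 0.2808 -0.3665  0.2529] head -40.62 tilt 0.14 F [-0.6 -0.5 -0.2] w -0.0001 -> units [18.02 -1.38  2.15] turn -9.06
```

Request:
drive_tool([
  [1.1,-0.1,0,-0.9],
  [2.3,-0.2,0,-1.8],
  [3.5,-0.3,0,-2.7],
  [4.7,-0.4,0,-3.6],
  [5.9,-0.5,0,-4.5],
  [7.1,-0.6,0,-5.4],
  [8.3,-0.7,0,-6.3],
  [9.2,-0.7,0,-7],
])

```text
clock: 1.43
position: [0.4179, -0.1821, 0.253]
ee_rot: [-0.001, 0.698, 0.716, 0.0]
contact_force: [-0.0, -0.5, -0.4]
width: 0.0002
gripper_force: 0.0
```

```bash
python3 g.py .548 -.002 .2 13.75
```

```text
t 1.43 pos [ 0.4179 -0.1821  0.253 ] head 1.42 tilt 0.07 F [-0.  -0.5 -0.4] w 0.0002 -> units [7.07 5.38 2.13] turn -2.05
```

Request:
drive_tool([
  [0.8,0.6,0.2,-0.4],
  [1.8,1.4,0.4,-0.8],
  [2.8,2.1,0.7,-1.2],
  [3.8,2.9,1.0,-1.6],
  [4.8,3.7,1.4,-2],
  [5.8,4.4,1.8,-2.05],
  [6.6,5.0,2.0,-2.05],
  [7.1,5.4,2.1,-2.05],
])

```text
clock: 2.1
position: [0.5494, -0.0019, 0.1992]
ee_rot: [-0.001, 0.619, 0.785, -0.0]
contact_force: [-0.4, 0.5, -0.1]
width: 0.0003
gripper_force: 0.0
```

```bash
python3 g.py .548 -.002 .066 13.75; python3 - <<'E'
from h import *
p,d,c=grab("top"); s=cv2.resize(p[150:300,110:310,::-1],(800,600),interpolation=cv2.INTER_CUBIC); cv2.imwrite("pics/pre.png",s)
E
```

```text
t 2.1 pos [ 0.5494 -0.0019  0.1992] head 13.51 tilt 0.13 F [-0.4  0.5 -0.1] w 0.0003 -> units [ 0.   -0.05  5.33] turn -0.04
```

Request:
drive_tool([
  [0,0,0.5,0],
  [0,0,1.3,0],
  [0,0,2.1,0],
  [0,0,2.9,0],
  [0,0,3.7,0],
  [0,0,4.5,0],
  [0,0,5.1,0],
  [0,0,5.3,0],
])

```text
clock: 2.82
position: [0.5468, -0.0046, 0.0658]
ee_rot: [-0.002, 0.62, 0.785, -0.001]
contact_force: [-1.2, 0.1, -0.0]
width: 0.0
gripper_force: 0.0
```

```bash
python3 g.py .5254 .090 .066 13.75; python3 - <<'E'
from h import *
p,d,c=grab("scene"); s=cv2.resize(p[150:270,260:420,::-1],(800,600),interpolation=cv2.INTER_CUBIC); cv2.imwrite("pics/pre2.png",s)
E
```

```text
t 2.82 pos [ 0.5468 -0.0046  0.0658] head 13.4 tilt 0.3 F [-1.2  0.1 -0. ] w 0.0 -> units [ 3.88  0.04 -0.  ] turn -0.06
```

View pics/pre2.png

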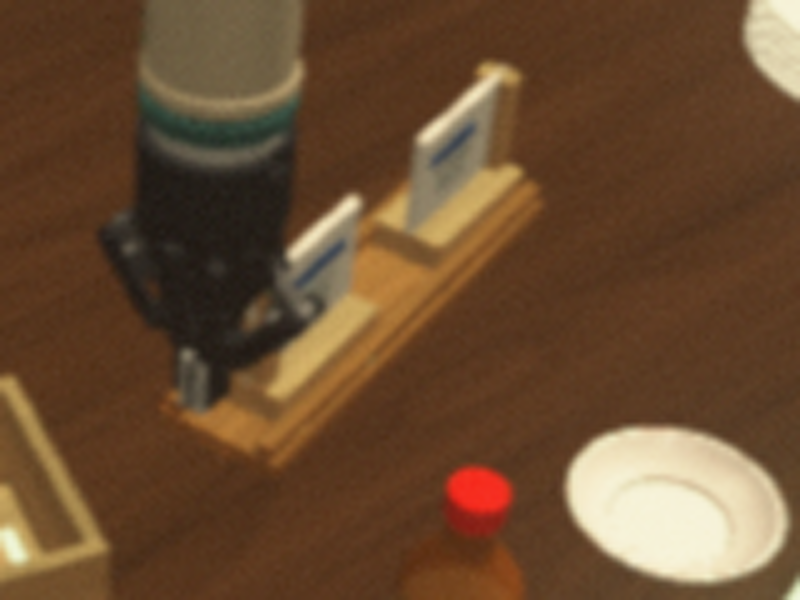

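The fingers, closed (crop 195,380), stand over the groove just behind the loose card's post, clear of it. Push now.

Request:
drive_tool([
  [0.2,0,0,0],
  [0.5,0,0,0],
  [0.9,0,0,0],
  [1.3,0,0,0],
  [1.7,0,0,0],
  [2.1,0,0,0],
  [2.5,0,0,0],
  [2.8,0.05,0,0],
])

```text
clock: 3.53
position: [0.5335, 0.0652, 0.0687]
ee_rot: [0.0, 0.619, 0.785, -0.0]
contact_force: [0.6, -3.0, 1.9]
width: -0.0002
gripper_force: 0.0
```

Request:
drive_tool([
  [0.2,0,0,0],
  [0.35,0,0,0],
  [0.5,0,0,0],
  [0.6,0,0,0],
  [0.7,0,0,0],
  [0.8,0,0,0],
  [0.9,0,0,0],
  [0.95,0,0,0],
])

```text
clock: 4.2
position: [0.5284, 0.0873, 0.0682]
ee_rot: [-0.0, 0.62, 0.785, -0.0]
contact_force: [0.5, -3.5, 1.0]
width: -0.0003
gripper_force: 0.0
```

```bash
python3 g.py .5254 .090 .066 13.75; python3 - <<'E'
from h import *
p,d,c=grab("scene"); s=cv2.resize(p[150:270,260:420,::-1],(800,600),interpolation=cv2.INTER_CUBIC); cv2.imwrite("pics/push1.png",s)
E
```

```text
t 4.2 pos [0.5284 0.0873 0.0682] head 13.4 tilt 0.01 F [ 0.5 -3.5  1. ] w -0.0003 -> units [ 0.13 -0.09  0.09] turn -0.06
```

View pics/push1.png

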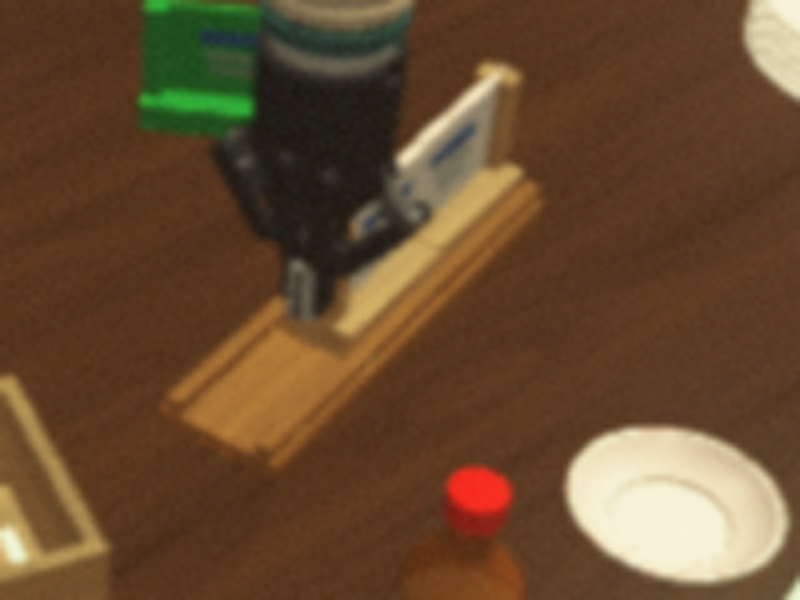

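The loose card is almost at the fixed one (joint line near crop 430,245), and the 3.5 N is friction only. I push on slowly until the force rises.

Request:
drive_tool([
  [0.04,0,0,0],
  [0.08,0,0,0],
  [0.12,0,0,0],
  [0.16,0,0,0],
  [0.2,0,0,0],
  [0.24,0,0,0],
  [0.28,0,0,0],
  [0.28,0,0,0],
])

```text
clock: 4.92
position: [0.5291, 0.0881, 0.0686]
ee_rot: [0.005, 0.618, 0.786, -0.003]
contact_force: [4.0, -23.3, 0.5]
width: -0.0001
gripper_force: 0.0
```

23 N: flush. Back off and rise.

Request:
drive_tool([
  [-0.3,0,0,0],
  [-0.8,0,0,0],
  [-1.3,0,0,0],
  [-1.6,0,-0.5,0],
  [-1.8,0,-1.3,0],
  [-1.8,0,-2.3,0],
  [-1.8,0,-3.3,0],
  [-1.8,0,-4,0],
])

```text
clock: 5.58
position: [0.5378, 0.0499, 0.1702]
ee_rot: [0.0, 0.62, 0.785, 0.001]
contact_force: [-0.1, 0.0, 0.3]
width: -0.0003
gripper_force: 0.0
```

```bash
python3 g.py .479 -.166 .17 -16.3
```

```text
t 5.58 pos [0.5378 0.0499 0.1702] head 13.37 tilt 0.11 F [-0.1  0.   0.3] w -0.0003 -> units [-7.86 -4.29 -0.01] turn 4.94
```

Request:
drive_tool([
  [-0.6,-0.3,-0.5,0.5],
  [-1.6,-0.9,-0.8,1.2],
  [-2.7,-1.5,-0.8,2],
  [-3.8,-2.1,-0.8,2.8],
  [-5.0,-2.7,-0.8,3.5],
  [-6.2,-3.3,-0.8,4.2],
  [-7.2,-3.9,-0.8,4.9],
  [-7.9,-4.3,-0.8,4.95],
], grip=72)

```text
clock: 6.25
position: [0.4774, -0.1692, 0.1881]
ee_rot: [-0.0, 0.801, 0.598, -0.0]
contact_force: [0.4, -0.1, -0.3]
width: 0.0717
gripper_force: 0.0
```

```bash
python3 g.py .479 -.166 .111 -16.3; python3 - <<'E'
from m import *
D={}
for n in("top","scene"):
    p,d,c=grab(n);D[n]=(p,d)
    P=cloud(c,d); print(n)
    np.savez(n+"1.npz",p=p,d=d)
run(D)
A,B=D["top"][0],D["scene"][0]
r=lambda x,w,h:cv2.resize(x[:,:,::-1],(w,h),interpolation=cv2.INTER_CUBIC)
cv2.imwrite("pics/over.png",np.hstack([r(A[190:280,290:390],400,360),r(B[180:270,180:280],400,360)]))
E
```

```text
t 6.25 pos [ 0.4774 -0.1692  0.1881] head -16.53 tilt 0.02 F [ 0.4 -0.1 -0.3] w 0.0717 -> units [0.14 0.02 3.08] turn -0.04
top
scene
top panel 238 [0.4984 0.1989 0.0971] yaw 14.54 ends [0.5216 0.1094] [0.4764 0.2839] zmax 0.1
top red 69 [ 0.4681 -0.1492  0.1423] [ 0.4144 -0.1643  0.0679] [ 0.4935 -0.0911  0.5717]
  z 0.05 0.09 24 ((478.8450927734375, -155.97891235351562), (10.99333381652832, 22.722782135009766), 66.71859741210938)
  z 0.09 0.105 18 ((478.6573486328125, -157.03294372558594), (10.781576156616211, 28.173507690429688), 74.69611358642578)
  z 0.105 0.117 5 ((461.8561706542969, -151.5238494873047), (8.869392395019531, 2.972360134124756), 89.92725372314453)
  z 0.117 0.14 9 ((458.5460510253906, -151.96343994140625), (10.018516540527344, 3.711472988128662), 69.88927459716797)
scene red 313 [ 0.4811 -0.1687  0.093 ] [ 0.4553 -0.1841  0.0505] [ 0.5173 -0.1502  0.1738]
  z 0.05 0.09 126 ((480.31427001953125, -168.38475036621094), (25.395240783691406, 26.215181350708008), 74.4134292602539)
  z 0.09 0.105 87 ((480.1456298828125, -167.092529296875), (23.639205932617188, 38.88652801513672), 74.3988037109375)
  z 0.105 0.117 72 ((479.8726501464844, -167.77902221679688), (23.257143020629883, 44.30853271484375), 72.65943908691406)
  z 0.117 0.14 27 ((479.7654724121094, -166.97854614257812), (22.5236873626709, 46.33430862426758), 73.98271179199219)
```

View pics/over.png

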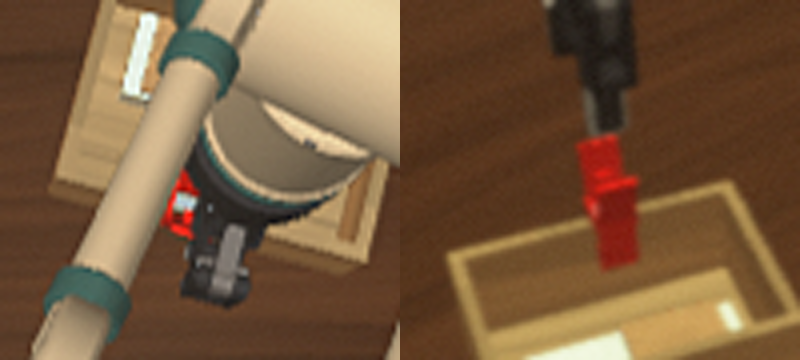

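Scene view: finger stands right above the clip (crop 605,110 vs 610,170). Top view mostly shows arm. I check the camera bias using the visible finger at its known TCP.

```bash
python3 - <<'E'
from h import *
s=get_state();T=s["position"];print(T)
a=np.radians(-16.5);ex=np.array([np.cos(a),np.sin(a)]);ey=np.array([-ex[1],ex[0]])
for n in("top","scene"):
    z=np.load(n+"1.npz");c=eyes.camera_info(n);X=cloud(c,z["d"]);h=cv2.cvtColor(z["p"],cv2.COLOR_RGB2HSV)
    m=(z["d"]>0)&(np.hypot(X[...,0]-T[0],X[...,1]-T[1])<.07)&(X[...,2]>.13)&(X[...,2]<.235)&(h[...,1]<80)
    P=X[m]; q=P[:,:2]-T[:2]
    for lo in np.arange(.15,.235,.01):
        k=(P[:,2]>lo)&(P[:,2]<lo+.01)
        if k.sum()>3: print(n,lo.round(3),k.sum(),"along close",(q[k]@ex).min().round(4),(q[k]@ex).max().round(4),"across",(q[k]@ey).min().round(4),(q[k]@ey).max().round(4),"zmin",P[k][:,2].min().round(4))
E
```

```text
[ 0.47763842 -0.16963423  0.18807407]
top 0.22 30 along close -0.0668 -0.0409 across -0.0116 0.0152 zmin 0.2205
top 0.23 11 along close -0.0475 -0.0292 across -0.0094 0.0188 zmin 0.2313
scene 0.18 10 along close 0.0418 0.0501 across -0.0124 0.0038 zmin 0.1835
scene 0.19 9 along close -0.0376 0.0508 across -0.0123 -0.0005 zmin 0.1918
scene 0.2 7 along close 0.044 0.0513 across -0.0117 -0.0034 zmin 0.2012
scene 0.21 5 along close -0.0428 0.0609 across -0.0147 -0.0096 zmin 0.2117
scene 0.22 36 along close -0.0347 0.0689 across -0.015 0.0055 zmin 0.2212
scene 0.23 19 along close 0.0416 0.0676 across -0.0152 0.0062 zmin 0.2301
```

```bash
python3 g.py .4798 -.1665 .108 -16.2
```

```text
t 6.35 pos [ 0.4776 -0.1696  0.1881] head -16.53 tilt 0.02 F [ 0.3  0.4 -0.1] w 0.0721 -> units [0.15 0.05 3.2 ] turn -0.06
```

Request:
drive_tool([
  [0.15,0.05,0.4,-0.06],
  [0.15,0.05,1.0,-0.06],
  [0.15,0.05,1.6,-0.06],
  [0.15,0.05,2.2,-0.06],
  [0.15,0.05,2.7,-0.06],
  [0.15,0.05,3.0,-0.06],
  [0.15,0.05,3.2,-0.06],
  [0.15,0.05,3.2,-0.06],
])

```text
clock: 7.02
position: [0.4803, -0.1623, 0.1071]
ee_rot: [-0.001, 0.798, 0.603, -0.0]
contact_force: [-0.2, -0.4, -0.3]
width: 0.0722
gripper_force: 0.0
```

```bash
python3 g.py .4798 -.1665 .108 -16.2;  python3 - <<'E'
from h import *
B,d,c=grab("scene"); cv2.imwrite("pics/low.png",cv2.resize(B[180:270,180:280,::-1],(660,594),interpolation=cv2.INTER_CUBIC))
E
```

```text
t 7.02 pos [ 0.4803 -0.1623  0.1071] head -15.86 tilt 0.15 F [-0.2 -0.4 -0.3] w 0.0722 -> units [-0.17  0.03 -0.04] turn 0.06
```

View pics/low.png

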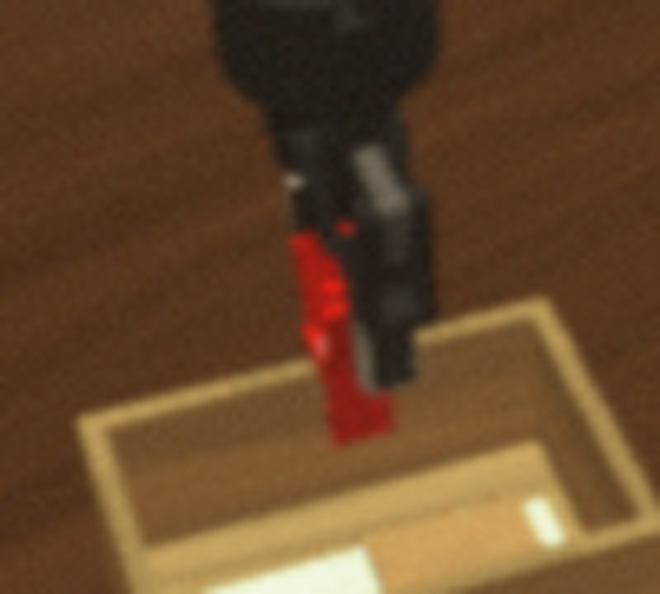

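The finger straddles the clip but sits about 4 mm off towards +y, as the state says (finger tip 385,370; jaw 362,430). I correct that, then squeeze.

Request:
drive_tool([
  [-0.05,0.03,0,0.05],
  [-0.1,0.03,0,0.05],
  [-0.15,0.03,0,0.05],
  [-0.17,0.03,0,0.05],
  [-0.17,0.03,0,0.05],
  [-0.17,0.03,0,0.05],
  [-0.17,0.03,0,0.05],
  [-0.17,0.03,0,0.05],
])

```text
clock: 7.73
position: [0.4802, -0.1679, 0.1083]
ee_rot: [0.0, 0.8, 0.6, -0.0]
contact_force: [-0.3, 0.0, -0.1]
width: 0.072
gripper_force: 0.0
```

```bash
python3 g.py .4798 -.1665 .108 -16.2
```

```text
t 7.73 pos [ 0.4802 -0.1679  0.1083] head -16.23 tilt 0.01 F [-0.3  0.  -0.1] w 0.072 -> units [ 0.05 -0.03  0.01] turn -0.01
```

Request:
drive_tool([
  [0.05,0,0,0],
  [0.05,0,0,0],
  [0.05,0,0,0],
  [0.05,0,0,0],
  [0.05,0,0,0],
  [0.05,0,0,0],
  [0.05,0,0,0],
  [0.05,0,0,0],
], grip=10, newtons=30)

```text
clock: 8.4
position: [0.4807, -0.167, 0.1104]
ee_rot: [0.001, 0.8, 0.6, -0.0]
contact_force: [-4.0, 1.4, 13.4]
width: 0.0211
gripper_force: 30.7
```

Request:
drive_tool([
  [0.05,0,-0.2,0],
  [0.05,0,-0.5,0],
  [0.05,0,-0.9,0],
  [0.05,0,-1.3,0],
  [0.05,0,-1.8,0],
  [0.05,0,-2.3,0],
  [0.05,0,-2.8,0],
  [0.05,0,-3.2,0],
])

```text
clock: 9.07
position: [0.4814, -0.1657, 0.19]
ee_rot: [0.001, 0.8, 0.6, 0.0]
contact_force: [0.3, -1.1, -0.4]
width: 0.0209
gripper_force: 29.9
```

```bash
python3 g.py .5 .196 .21 13.8; python3 - <<'E'
from m import *
D={}
for n in("scene","top"):
    p,d,c=grab(n); D[n]=(p,d); np.savez(n+"2.npz",p=p,d=d)
B=D["scene"][0]
r=lambda x,w,h:cv2.resize(x[:,:,::-1],(w,h),interpolation=cv2.INTER_CUBIC)
cv2.imwrite("pics/lift.png",np.hstack([r(B[140:240,180:280],400,400),r(B[160:240,290:370],400,400)]))
run(D)
P=np.load("scene_red.npy");print(np.percentile(P[:,2],[1,50,99]))
# white panel tops in scene: loosened mask
p,d=D["scene"];c=eyes.camera_info("scene");X=cloud(c,d);h=cv2.cvtColor(p,cv2.COLOR_RGB2HSV)
m=(d>0)&(abs(X[...,2]-.097)<.006)&(X[...,0]>.42)&(X[...,0]<.6)&(X[...,1]>.05)&(X[...,1]<.33)&(h[...,1]<90)
Q=X[m];print(m.sum(),Q.mean(0)); f=np.polyfit(Q[:,1],Q[:,0],1);print("x at y=.196:",np.polyval(f,.196),"slope deg",np.degrees(np.arctan(-f[0])), Q[:,1].min(),Q[:,1].max())
E
```

```text
t 9.07 pos [ 0.4814 -0.1657  0.19  ] head -16.23 tilt 0.1 F [ 0.3 -1.1 -0.4] w 0.0209 -> units [14.1  -3.33 -0.81] turn -5.0
top panel 241 [0.4983 0.199  0.0973] yaw 14.59 ends [0.5216 0.1095] [0.4764 0.2831] zmax 0.1007
top red 33 [ 0.468  -0.1486  0.1611] [ 0.4588 -0.155   0.1242] [ 0.4814 -0.1323  0.3084]
  z 0.117 0.14 8 ((465.40618896484375, -148.2788848876953), (7.692304611206055, 4.588380813598633), 37.20450973510742)
scene red 243 [ 0.4909 -0.1727  0.1537] [ 0.4623 -0.1848  0.1232] [ 0.5045 -0.1566  0.2246]
  z 0.117 0.14 72 ((485.4555358886719, -167.78196716308594), (22.9786376953125, 40.04502487182617), 73.06105041503906)
[0.1238064  0.1504917  0.21688287]
121 [0.50197307 0.19337364 0.0956568 ]
x at y=.196: 0.5012885241599007 slope deg 14.608805611655804 0.11211462431813018 0.28304541123682786
```

View pics/lift.png

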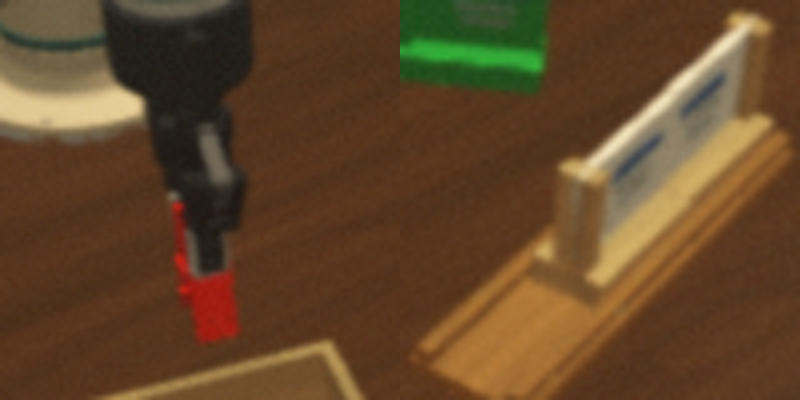

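Clip is squeezed and lifted (jaws at crop 217,305), and the cards butt together with no visible gap (joint near crop 675,85 of the right half). Carry it over the joint.

Request:
drive_tool([
  [0.4,-0.1,-0.4,-0.3],
  [1.1,-0.3,-0.8,-0.7],
  [2.0,-0.5,-1.2,-1.2],
  [3.0,-0.7,-1.2,-1.7],
  [4.0,-0.9,-1.2,-2.2],
  [5.0,-1.2,-1.2,-2.7],
  [6.0,-1.4,-1.2,-3.2],
  [7.0,-1.6,-1.2,-3.6],
])

```text
clock: 9.83
position: [0.4906, 0.0157, 0.2181]
ee_rot: [-0.001, 0.672, 0.741, -0.0]
contact_force: [0.6, -0.3, -1.7]
width: 0.021
gripper_force: 29.8
```

```bash
python3 g.py .5 .196 .22 14
```

```text
t 9.83 pos [0.4906 0.0157 0.2181] head 5.59 tilt 0.09 F [ 0.6 -0.3 -1.7] w 0.021 -> units [ 7.14  1.08 -0.07] turn -1.4
```

Request:
drive_tool([
  [1.0,0.15,0,-0.3],
  [2.0,0.3,0,-0.6],
  [3.0,0.45,0,-0.9],
  [4.0,0.6,0,-1.1],
  [5.0,0.8,0,-1.4],
  [6.0,0.95,0,-1.4],
  [6.8,1.05,0,-1.4],
  [7.1,1.1,0,-1.4],
])

```text
clock: 10.5
position: [0.5013, 0.1961, 0.2179]
ee_rot: [-0.001, 0.616, 0.788, 0.0]
contact_force: [-0.1, 0.5, -0.1]
width: 0.0208
gripper_force: 29.8
```

Request:
drive_tool([
  [0,0,0,0],
  [0,0,0,0],
  [0,0,0,0],
  [0,0,0,0],
  [0,0,0,0],
  [0,0,0,0],
  [0,0,0,0],
  [0,0,0,0],
])

```text
clock: 11.17
position: [0.5023, 0.1926, 0.2183]
ee_rot: [0.0, 0.617, 0.787, -0.0]
contact_force: [1.0, -0.8, -0.8]
width: 0.021
gripper_force: 29.8
```

```bash
sed -i 's/^E$//' h.py; python3 g.py .5 .196 .22 14; cat > j.py <<'E'
from h import *
import sys
tag=sys.argv[1]
T=get_state()["position"];a=np.radians(14);ex=np.array([np.cos(a),np.sin(a)]);ey=np.array([-ex[1],ex[0]])
print("TCP along ex,ey",(T[:2]@ex).round(4),(T[:2]@ey).round(4))
for n in("scene","top"):
    p,d,c=grab(n);X=cloud(c,d);h=cv2.cvtColor(p,cv2.COLOR_RGB2HSV);np.savez(f"{n}_{tag}.npz",p=p,d=d)
    near=(d>0)&(np.hypot(X[...,0]-.5,X[...,1]-.196)<.07)
    m=near&((h[...,0]<8)|(h[...,0]>172))&(h[...,1]>150)&(h[...,2]>60)&(X[...,2]>.03)
    P=X[m]; z0=np.percentile(P[:,2],2) if len(P) else 0
    print(n,len(P),"red bottom",z0)
    for lo in np.arange(z0-.004,z0+.05,.01):
        k=(P[:,2]>lo)&(P[:,2]<lo+.01); q=P[k][:,:2]
        if k.sum()>3: print("  z",lo.round(3),k.sum(),"ex",(q@ex).min().round(4),(q@ex).max().round(4),"ey",(q@ey).min().round(4),(q@ey).max().round(4))
    m=(d>0)&(abs(X[...,2]-.097)<.005)&(np.hypot(X[...,0]-.5,X[...,1]-.196)<.08)&(h[...,1]<70)&(h[...,2]>120); q=X[m][:,:2]
    if len(q)>5: print("  panel top",len(q),"ex",np.percentile(q@ex,[5,50,95]).round(4),"z",np.median(X[m][:,2]).round(4))
E
python3 j.py hov; python3 - <<'E'
from h import *
B=np.load("scene_hov.npz")["p"]; A=np.load("top_hov.npz")["p"]
r=lambda x,w,h:cv2.resize(x[:,:,::-1],(w,h),interpolation=cv2.INTER_CUBIC)
cv2.imwrite("pics/hov.png",np.hstack([r(B[130:230,280:380],400,400),r(A[180:280,110:210],400,400)]))
E
```

```text
t 11.17 pos [0.5023 0.1926 0.2183] head 13.74 tilt 0.01 F [ 1.  -0.8 -0.8] w 0.021 -> units [ 0.15 -0.06 -0.07] turn -0.04
TCP along ex,ey 0.534 0.0654
scene 255 red bottom 0.15244510756303992
  z 0.148 24 ex 0.5145 0.5563 ey 0.0509 0.0769
  z 0.158 38 ex 0.5164 0.5535 ey 0.049 0.0734
  z 0.168 31 ex 0.5167 0.5518 ey 0.051 0.0738
  z 0.178 35 ex 0.5204 0.55 ey 0.0502 0.0744
  z 0.188 39 ex 0.5236 0.5489 ey 0.0478 0.078
  z 0.198 20 ex 0.5235 0.5453 ey 0.0524 0.0724
  panel top 82 ex [0.5307 0.5346 0.5372] z 0.0962
top 81 red bottom 0.12677615178301688
  z 0.153 14 ex 0.5121 0.551 ey 0.0561 0.0685
  z 0.163 13 ex 0.5134 0.5493 ey 0.0566 0.0687
  z 0.173 15 ex 0.5159 0.549 ey 0.0554 0.0646
  panel top 115 ex [0.5291 0.532  0.5352] z 0.0972
```

View pics/hov.png

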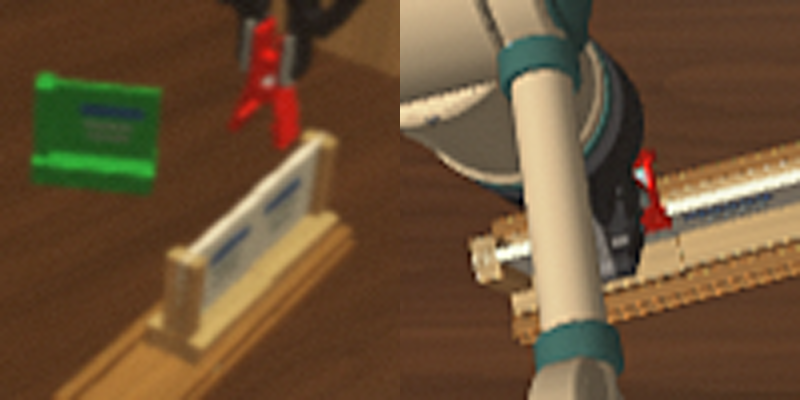

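Scene half: squeezed clip with gaping jaws (tips near 237,128 and 288,140) hangs above the joint. Top half: clip at (650,195), arm beside it. Across the panel it's already aligned in both views. For the along-groove position, I take the joint as the midpoint of the 200 mm card pair.

```bash
python3 - <<'E'
from h import *
a=np.radians(14);ex=np.array([np.cos(a),np.sin(a)]);ey=np.array([-ex[1],ex[0]])
for n in("scene2","top2"):
    z=np.load(n+".npz");c=eyes.camera_info(n[:-1]);X=cloud(c,z["d"])
    m=(z["d"]>0)&(abs(X[...,2]-.097)<.005)&(np.hypot(X[...,0]-.5,X[...,1]-.196)<.13)
    q=X[m][:,:2]; e=q@ey; print(n,m.sum(),"ends",np.percentile(e,[0,1,99,100]).round(4),"mid",((e.min()+e.max())/2).round(4),"len",np.ptp(e).round(4))
E
```

```text
scene2 180 ends [-0.0327 -0.0317  0.1691  0.1715] mid 0.0694 len 0.2041
top2 393 ends [-0.0262 -0.0256  0.1726  0.1735] mid 0.0736 len 0.1997
```

Request:
drive_tool([
  [0.1,0,0.1,-0.04],
  [0.22,0,0.3,-0.04],
  [0.22,0,0.6,-0.04],
  [0.22,0,0.9,-0.04],
  [0.22,0,1.2,-0.04],
  [0.22,0,1.3,-0.04],
  [0.22,0,1.3,-0.04],
  [0.22,0,1.3,-0.04],
])

```text
clock: 11.93
position: [0.5009, 0.1983, 0.1854]
ee_rot: [-0.0, 0.616, 0.788, -0.0]
contact_force: [-0.3, -0.4, -0.2]
width: 0.021
gripper_force: 29.8
```

```bash
python3 g.py .501 .197 .14 14; python3 j.py mid
```

```text
t 11.93 pos [0.5009 0.1983 0.1854] head 14.01 tilt 0.04 F [-0.3 -0.4 -0.2] w 0.021 -> units [-0.05 -0.01  1.82] turn 0.0
TCP along ex,ey 0.534 0.0712
scene 231 red bottom 0.12047683918126002
  z 0.116 24 ex 0.5128 0.5554 ey 0.0568 0.0838
  z 0.126 35 ex 0.516 0.5538 ey 0.0561 0.0823
  z 0.136 28 ex 0.5181 0.5507 ey 0.0567 0.0783
  z 0.146 36 ex 0.5211 0.5481 ey 0.055 0.0804
  z 0.156 32 ex 0.5233 0.5467 ey 0.0545 0.0826
  z 0.166 13 ex 0.5249 0.5452 ey 0.0517 0.0777
  panel top 59 ex [0.5319 0.5347 0.5372] z 0.0963
top 75 red bottom 0.12413341095262138
  z 0.12 11 ex 0.5125 0.5513 ey 0.062 0.0739
  z 0.13 17 ex 0.5137 0.5504 ey 0.062 0.0728
  z 0.14 12 ex 0.5155 0.5453 ey 0.0614 0.0716
  z 0.15 13 ex 0.5189 0.5442 ey 0.0603 0.065
  z 0.16 14 ex 0.5151 0.5407 ey 0.0601 0.0661
  panel top 121 ex [0.5291 0.5319 0.5351] z 0.0968
```

Aligned in both views, within 1 mm. Descend.

Request:
drive_tool([
  [0,0,0.2,0],
  [0,0,0.5,0],
  [0,0,0.8,0],
  [0,0,1.1,0],
  [0,0,1.4,0],
  [0,0,1.6,0],
  [0,0,1.75,0],
  [0,0,1.8,0],
])

```text
clock: 12.7
position: [0.5005, 0.1982, 0.1398]
ee_rot: [-0.0, 0.616, 0.788, -0.001]
contact_force: [0.9, 0.7, -1.2]
width: 0.0209
gripper_force: 29.8
```

Request:
drive_tool([
  [0,0,0,0],
  [0,0,0,0],
  [0,0,0,0],
  [0,0,0,0],
  [0,0,0,0],
  [0,0,0,0],
  [0,0,0,0],
  [0,0,0,0],
])

```text
clock: 13.37
position: [0.5009, 0.1983, 0.1408]
ee_rot: [0.0, 0.616, 0.788, 0.0]
contact_force: [0.9, -0.3, 0.2]
width: 0.0209
gripper_force: 29.8
```

```bash
python3 g.py .501 .197 .14 14; python3 j.py end; python3 - <<'E'
from h import *
B=np.load("scene_end.npz")["p"]
cv2.imwrite("pics/end.png",cv2.resize(B[140:230,290:380,::-1],(600,600),interpolation=cv2.INTER_CUBIC))
E
```

```text
t 13.37 pos [0.5009 0.1983 0.1408] head 14.01 tilt 0.01 F [ 0.9 -0.3  0.2] w 0.0209 -> units [-0.05 -0.01  0.03] turn 0.0
TCP along ex,ey 0.534 0.0712
scene 207 red bottom 0.07671375711141294
  z 0.073 18 ex 0.5133 0.5549 ey 0.0583 0.1155
  z 0.083 26 ex 0.5148 0.5529 ey 0.0575 0.0814
  z 0.093 26 ex 0.5182 0.5527 ey 0.0549 0.0794
  z 0.103 35 ex 0.5194 0.549 ey 0.0561 0.0822
  z 0.113 27 ex 0.5241 0.5464 ey 0.0539 0.0816
  z 0.123 19 ex 0.5245 0.5423 ey 0.0575 0.0821
  panel top 43 ex [0.5317 0.5348 0.537 ] z 0.0958
top 58 red bottom 0.07674392563244127
  z 0.073 6 ex 0.5134 0.551 ey 0.0626 0.0735
  z 0.083 10 ex 0.5135 0.5474 ey 0.0623 0.0714
  z 0.093 11 ex 0.5142 0.5474 ey 0.0614 0.0706
  z 0.103 10 ex 0.5178 0.536 ey 0.0604 0.0655
  z 0.113 13 ex 0.5163 0.5426 ey 0.0605 0.0659
  z 0.123 4 ex 0.5108 0.5255 ey 0.0624 0.0674
  panel top 125 ex [0.5293 0.532  0.5349] z 0.0971
```

View pics/end.png

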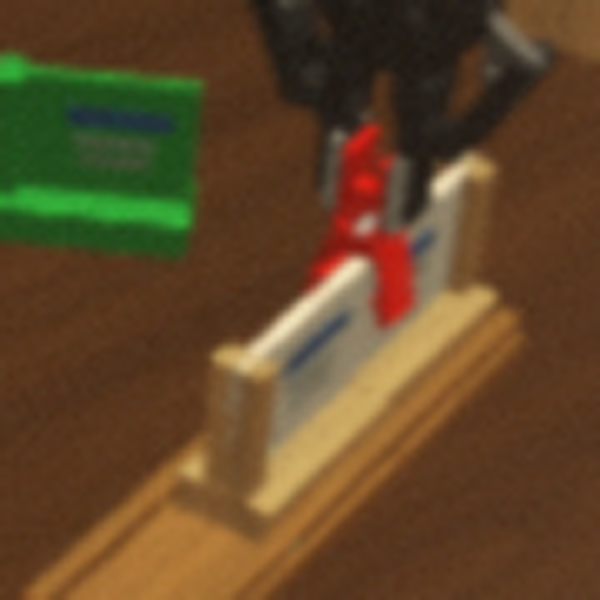

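The clip straddles the panel's top edge at the joint. The near jaw (395,290) stands off the near face and the other (325,265) is behind the panel. The tips are about 22 mm below the edge, and the wrist force is near zero. Hand in.

```bash
python3 -c "
from rig import order
print(order.sign_off())"
```

```text
the job is handed in; nothing more can be done
None
```

I handed the job in at about 13.4 s with the cards pushed flush and the gripper holding the clip squeezed open over their joint, clear of both as far as the camera and wrist force (about 1 N) show; no verdict came back.

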